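# Pack the altar fittings into their fitted box bases

## Robot

A 7-joint arm with a two-finger parallel gripper is mounted at the origin on the work surface. World frame = base frame: x ahead of the robot, y to its left, z up, the work surface at z = 0. Lengths are in m, angles in rad, forces in N, time in s.
With the tool pointing down it reaches from about 0.425 to 0.95 m from the base axis. Payload 4.7 kg.
Tool frame: the origin (TCP) lies midway between the tips of the shut fingers; the grasp point (between the pads) lies 19 mm behind it (ctrl.grip_point_offset is the distance from the TCP to the grasp point, in m); z points along the fingers, y is the line along which they close (so a half turn about z gives the same grasp; the last joint's range is limited). The gripper opens to 85 mm and grips with 20 to 120 N. Pads are 22 mm wide; open, the fingers measure 114 mm over their backs; the gripper's body (76 mm by 85 mm) begins 54 mm behind the grasp point. The pads swing forward as they close: fully open they stand 13 mm farther back than shut.
Start: joints at [-1.163, 0.469, -0.049, 1.532, 0.024, 1.141, -0.082], TCP at [0.286, 0.612, 0.231] pointing down, gripper open.
Joint ranges: [-2.59, 2.59], [-0.33, 1.99], [-1.39, 1.29], [0.1, 2.45], [-1.04, 4.18], [0.21, 1.99], [-2.66, 2.66]. Speed limits (rad/s): [2.57, 2.57, 3.14, 3.14, 3.14, 3.14, 3.14].

## Interface

Orientations are given as [roll, pitch, yaw] about the fixed x, y, z axes, in that order (R = Rz(yaw) Ry(pitch) Rx(roll)).
In Python, from rig import monitor, camera, camera_params, finish_job, ctrl gives the robot as it stands. The module is installed in compiled form; this text tells all that it offers.
- The arm moves only by the shell command python3 -m pendant 'ROWS' [FORCE]. ROWS is a JSON object of lists of equal length, an entry for each row: "angular": the turn, a rotation vector about the tool's x, y, z in degrees, a list of three; "delta_pos": the shift along the tool's x, y, z in m, a list of three; "gripper": the opening, from 0 (shut) to 1 (fully open). In form: {"angular": [[wx, wy, wz], ...], "delta_pos": [[dx, dy, dz], ...], "gripper": [gripper, ...]}. A call has exactly 5 rows; each row is the pose to reach, as a shift and turn from the pose commanded when the call began, along the tool's axes at that moment; what a row does not reach only later rows make up. A row lasts 1/10 s, in which the tool goes at most 50 mm and 8.59 degrees, less where a joint would pass 70% of its speed; a pose out of reach is approached as far as the arm can. A call with a gripper value outside its range is refused whole. The fingers move at their own pace and stop on an object; FORCE is the grip in N (left out, the last holds). Time passes only in rows, so rows that repeat a pose let the fingers close, or fill a call up. It gives the time, the measured TCP pose, the force, the opening and the grip force at its end, in the units of the state.
- monitor.sense(): the state, without advancing time (a new reading comes with each control period).
- camera(name): name is "scene" or "top" or "wrist"; returns the picture (420x560x3 uint8, blue, green, red); there is no depth.
- camera_params(name): a dict with "camera_matrix" (3x3 intrinsics, pixels), "rvec" (rotation vector, rad) and "tvec" (3), from world to camera coordinates, as OpenCV has them; the wrist camera has in their place "hand_eye" (4x4, takes a point from camera to tool coordinates, whose origin is the TCP and whose axes are the flange's). Camera axes: x right, y down, z forward; pixel columns grow to the right and rows downward; lengths in m; the calibration is good to about 2 mm. A picture is of the moment at which its call begins: read the wrist's pose just before it. camera_params takes no time and is no camera call.
- finish_job(): hands the job in; it is judged then, once.
The state is a dict: "clock": time; "q": joint angles; "joint_vel": joint speeds; "joint_torque": joint torques, N m; "tcp_pos": TCP position; "tool_rot": TCP orientation; "wrist_force": force on the tool from outside, world axes, zero at the start; "ft_torque": the same for the moment, N m; "finger_gap": opening from 0.0 (shut) to 1.0 (fully open); "finger_force": force on a finger pad.
Only numpy, scipy, OpenCV 4.12 (cv2) and the standard library are available. Lean on these libraries where they do the work, as an engineer would, in place of code of your own. Each camera call takes 0.05 s, during which the arm holds its last target. There are 200 camera calls.

## Task

Pack this altar set for delivery: set the brass bell, the square incense burner, the black vase and the memorial tablet each upright in the open box base whose recess matches the shape and size of its foot or body (large round, square, small round and rectangular), fully down on the floor of the recess. Lower each one in gently rather than letting it drop, let none tip over, and leave the candle stand and the teacup where they stand.

Things in the scene. Friction and masses are not known exactly. Their poses are not given: they have to be found in the camera images.
- bell: Brass bell bowl, open at the top, round, 60 mm across over the upper half of its height (straight-sided from 24 mm up), 50 mm high, wall 3 mm, foot 38 mm across; about 0.2 kg. Origin: centre of the underside; z up.
- burner: Square celadon-green ceramic incense burner on four short feet, 54 x 54 mm, straight sides from 8 to 52 mm up; a brass lid with a small knob on top, 66 mm high over all; about 0.25 kg. Origin: centre of the underside; x and y square to its sides; z up.
- vase: Black lacquered trumpet-shaped flower vase with a gold ring round its waist and a gold line on its rim, 120 mm high, round: foot 44 mm across, waist 18 mm at 58 mm up, mouth 48 mm across, straight-sided from 104 to 120 mm up; top closed and dark; about 0.2 kg. Origin: centre of the underside; z up.
- tablet: Black and gold blank memorial tablet, 131 mm high: a stepped foot 36 mm (x) by 64 mm (y), narrower above and 36 mm high, and standing on it an upright plate with a gold panel on both faces, 10 mm thick (x), 42 mm wide (y), from 36 mm up, rounded off above 110 mm; about 0.17 kg. Origin: centre of the underside; x through the thin plate, y along its width; z up.
- bell_box: Shallow open base of a presentation box, light paulownia wood rim round a plum-coloured velvet foam inlay, 104 x 104 mm outside and 18 mm high, lying fixed on the bench. In its middle a round recess 76 mm across, 10 mm deep, with a pale floor 8 mm above the bench: for the bell. Origin: centre of the underside, on the bench; z up.
- burner_box: Shallow open base of a presentation box, light paulownia wood rim round a plum-coloured velvet foam inlay, 96 x 96 mm outside and 18 mm high, lying fixed on the bench. In its middle a square recess 70 x 70 mm, 10 mm deep, with a pale floor 8 mm above the bench: for the incense burner. Origin: centre of the underside, on the bench; z up, x and y square to the recess.
- vase_box: Shallow open base of a presentation box, light paulownia wood rim round a plum-coloured velvet foam inlay, 88 x 88 mm outside and 18 mm high, lying fixed on the bench. In its middle a round recess 60 mm across, 10 mm deep, with a pale floor 8 mm above the bench: for the vase. Origin: centre of the underside, on the bench; z up.
- tablet_box: Shallow open base of a presentation box, light paulownia wood rim round a plum-coloured velvet foam inlay, 78 (x) by 106 (y) mm outside and 18 mm high, lying fixed on the bench. In its middle a rectangular recess 52 mm (x) by 80 mm (y), 10 mm deep, with a pale floor 8 mm above the bench: for the tablet, whose long side goes along the long side of the recess, either way round. Origin: centre of the underside, on the bench; z up, y along the long side.
- candle_stand: Bystander: brass candle stand with a white electric candle, 110 mm high, foot 48 mm across; loose. Origin: centre of the underside; z up.
- teacup: Bystander: white lidded porcelain teacup with a thin blue line, 66 mm high, 60 mm across; loose. Origin: centre of the underside; z up.
There are look-alikes about, which are no part of the job. Leave any green look-alike of the burner_box alone.

How it is judged:
By the outcome, as a careful person would: the job done as asked, in the order asked, and still so for the second after the job is handed in, with the robot touching nothing.
It also fails if it takes over 125 s, if anything falls off the work surface, if the arm or the gripper's body presses on something with over 40 N, if the wrist force passes 120 N, or if a joint passes its speed limit or range.

## Working session

There is one attempt and no reset: what is moved stays moved. The work goes in short steps, Python scripts to look and compute and a shell command to move; the robot and the scene stay as the last step left them, time stands still between calls to the robot, and variables do not carry over. Pictures are saved under pics/ and viewed, at most 15 in all, crops included, and the job is handed in when it is done.

```bash
mkdir -p pics
cat > h.py <<'E'
import numpy as np, cv2
from rig import monitor, camera, camera_params, finish_job, ctrl
from scipy.spatial.transform import Rotation as R
def snap(n,f):
    im=camera(n); cv2.imwrite(f'pics/{f}.png',im); return im
def ray(name,uv):
    p=camera_params(name); K=np.array(p['camera_matrix'])
    d=np.linalg.inv(K)@np.array([uv[0],uv[1],1.])
    Rm=cv2.Rodrigues(np.array(p['rvec'],float))[0]; t=np.array(p['tvec'],float).ravel()
    return -Rm.T@t, Rm.T@d
def atz(name,uv,z):
    c,d=ray(name,uv); return c+d*(z-c[2])/d[2]
E
python3 - <<'E'
from h import *
s=monitor.sense(); print(s, ctrl.grip_point_offset)
a=snap('top','top0'); b=snap('scene','sc0')
for n in ('top','scene'): print(n,ray(n,(280,210)))
print(camera_params('top')['camera_matrix'],camera_params('wrist'))
E
```

```text
{'clock': 0.0, 'q': array([-1.16293097,  0.4694512 , -0.04858137,  1.53372067,  0.02412074,
        1.1410006 , -0.08231426]), 'joint_vel': array([ 0.00132484,  0.00110237, -0.00284094, -0.00017506, -0.00105519,
        0.00198747,  0.00034891]), 'joint_torque': array([ 3.41129380e-04, -5.10307968e+01, -4.67659102e-02, -2.37709200e+01,
        1.06491853e-02,  7.48275721e-03, -2.00865782e-05]), 'tcp_pos': array([0.28528281, 0.61109016, 0.23024348]), 'tool_rot': array([-3.13960164e+00,  9.93885688e-05,  2.70484190e+00]), 'wrist_force': array([-0.69041021, -0.30298969, -0.03965268]), 'ft_torque': array([ 0.01936683, -0.04395141, -0.00891773]), 'finger_force': 0.0, 'finger_gap': 0.9976414662629186} 0.0187
top (array([ 0.43436321, -0.01237083,  1.42517108]), array([ 0.04658279,  0.00979508, -0.99896296]))
scene (array([ 1.29161091, -0.07573434,  0.70703689]), array([-0.75698233,  0.07540974, -0.64907265]))
[[483.01602851   0.         273.60459016]
 [  0.         483.01602851 207.97410661]
 [  0.           0.           1.        ]] {'camera_matrix': array([[352.8409231 ,   0.        , 279.21937025],
       [  0.        , 352.8409231 , 213.58013044],
       [  0.        ,   0.        ,   1.        ]]), 'hand_eye': array([[ 5.44069730e-04, -9.49530003e-01, -3.13675753e-01,
         8.01267235e-02],
       [ 9.99999721e-01,  3.55778533e-04,  6.57517150e-04,
         1.20579787e-03],
       [-5.12733162e-04, -3.13676024e-01,  9.49529931e-01,
        -1.43006258e-01],
       [ 0.00000000e+00,  0.00000000e+00,  0.00000000e+00,
         1.00000000e+00]])}
```

View pics/top0.png

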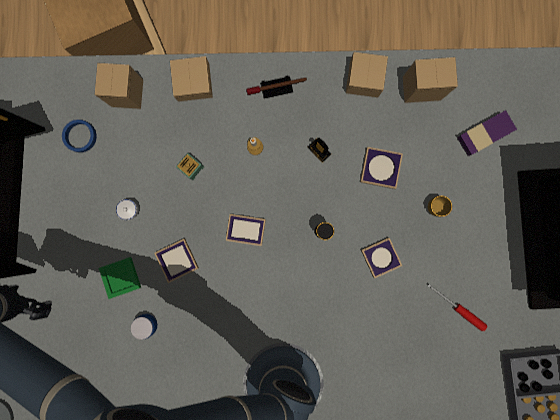

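View pics/sc0.png

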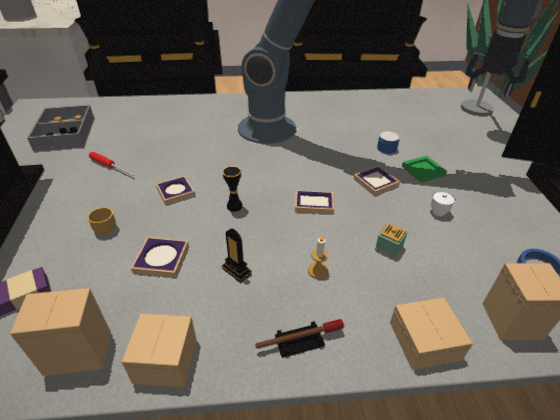

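Top view: bell (440,205), burner (190,165), vase (323,230), tablet (319,148), candle (255,146), teacup (127,208). Boxes: bell box, large round (381,167); vase box, small round (381,257); tablet box (246,229); burner box, square (177,259). The green square at (120,278) is the look-alike; the burner box is the plum one with the pale floor. I'll check this in enlarged crops.

Run:
```python
import cv2
a=cv2.imread('pics/top0.png'); b=cv2.imread('pics/sc0.png')
cv2.imwrite('pics/t1.png',cv2.resize(a[125:295,90:290],None,fx=4,fy=3.5*4/3.5,interpolation=cv2.INTER_CUBIC)[:600] if 0 else cv2.resize(a[130:280,90:290],None,fx=4,fy=4,interpolation=cv2.INTER_CUBIC))
cv2.imwrite('pics/t2.png',cv2.resize(a[130:280,270:470],None,fx=4,fy=4,interpolation=cv2.INTER_CUBIC))
cv2.imwrite('pics/s1.png',cv2.resize(b[150:290,60:260],None,fx=4,fy=4,interpolation=cv2.INTER_CUBIC))
cv2.imwrite('pics/s2.png',cv2.resize(b[140:290,260:460],None,fx=4,fy=4,interpolation=cv2.INTER_CUBIC))
```

```text
(no output)
```

View pics/t1.png

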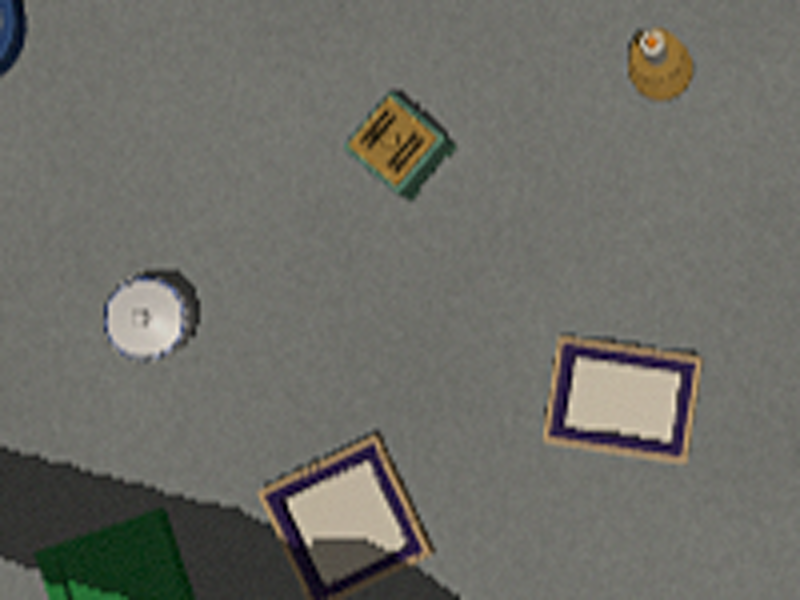

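View pics/t2.png

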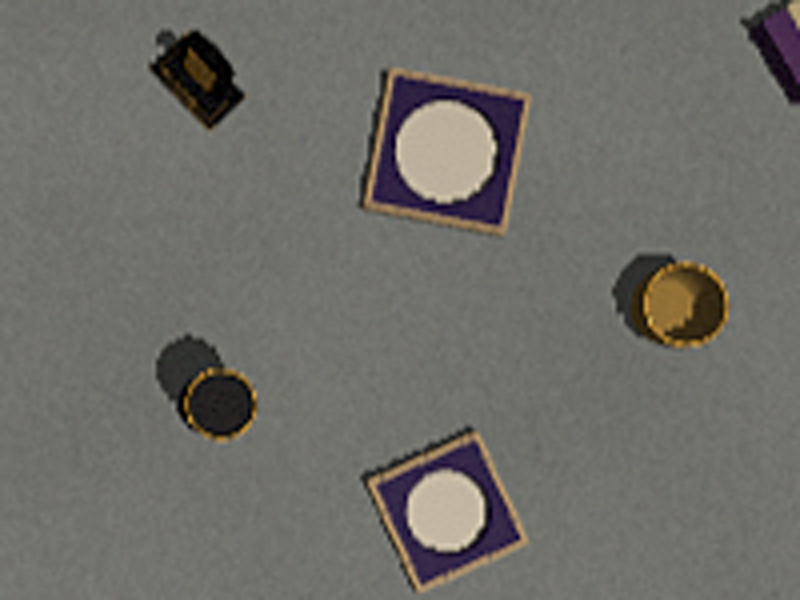

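View pics/s1.png

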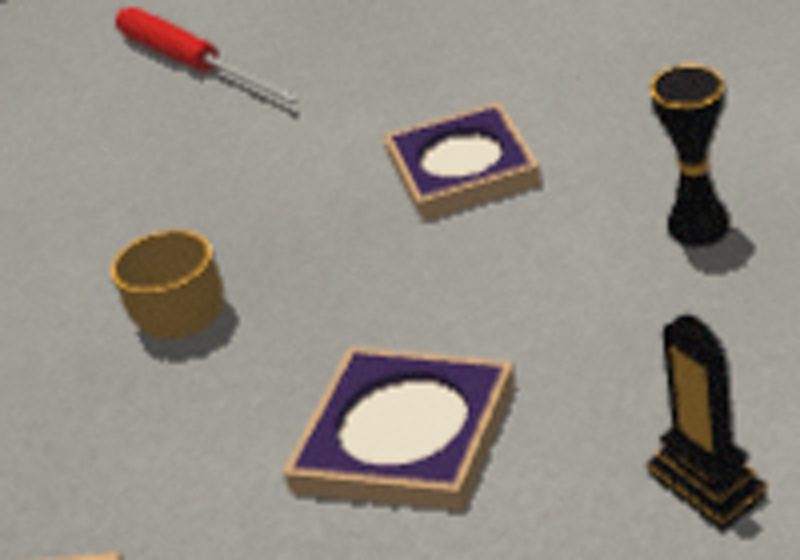

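View pics/s2.png

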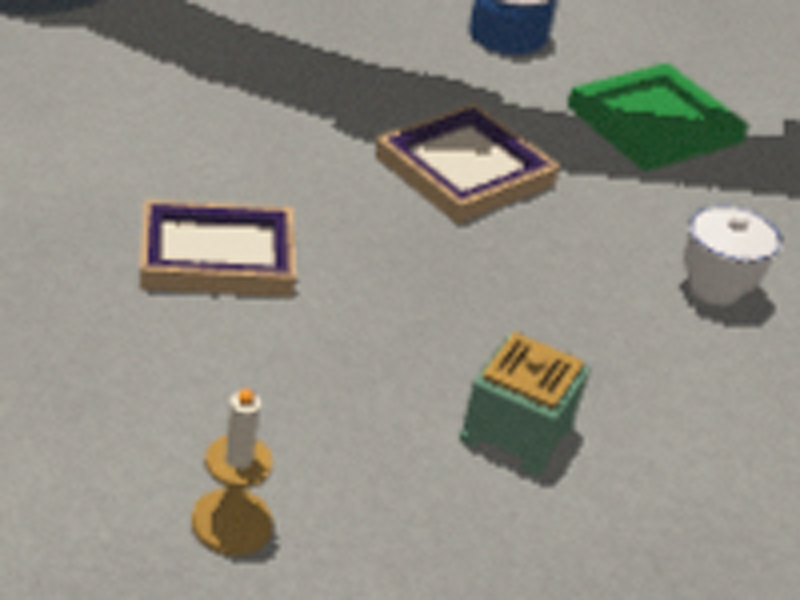

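```bash
cat >> h.py <<'E'
def tri(pt,ps):
    c1,d1=ray('top',pt); c2,d2=ray('scene',ps)
    s=np.linalg.lstsq(np.c_[d1,-d2],c2-c1,rcond=None)[0]
    p,q=c1+s[0]*d1,c2+s[1]*d2
    return (p+q)/2, np.linalg.norm(p-q)
def go(x,y,z,yaw=None,s=None):
    "print tool-axes shift and turn (deg) from measured pose to TCP x,y,z; yaw mod 180 deg = tool x direction"
    s=s or monitor.sense(); r=R.from_euler('xyz',s['tool_rot']); 
    cur=np.degrees(s['tool_rot'][2]); y0=cur if yaw is None else yaw
    y0=cur+(y0-cur+90)%180-90
    d=r.inv().apply(np.array([x,y,z])-s['tcp_pos']); w=(r.inv()*R.from_euler('xyz',[180,0,y0],degrees=True)).as_rotvec(degrees=True)
    print('yaw now %.1f goal %.1f'%(cur,y0),'d',d.round(4),'w',w.round(2), 'q7 %.2f'%s['q'][6])
E
python3 - <<'E'
from h import *
o=dict(t1=(90,130),t2=(270,130),s1=(60,150),s2=(260,140))
def P(k,u): return (np.array(u)+.5)/4-.5+o[k]
D=dict(
bell_box=('t2','s1',[(388,69),(530,96),(505,234),(364,207)],[(460,487),(289,473),(352,350),(513,364)]),
vase_box=('t2','s1',[(476,434),(525,541),(418,590),(367,482)],[(424,210),(387,135),(497,106),(541,172)]),
tablet_box=('t1','s2',[(561,338),(699,356),(686,460),(546,440)],[(293,270),(142,268),(148,202),(295,210)]),
burner_box=('t1','s2',[(377,433),(430,551),(317,600),(262,492)],[(462,210),(377,145),(470,110),(558,172)]),
burner=('t1','s2',[(395,92),(442,137),(397,188),(347,144)],[(548,408),(476,378),(515,335),(589,372)]),
vase=('t2','s1',[(220,404)],[(688,87)]), bell=('t2','s1',[(685,304)],[(163,262)]),
tablet=('t2','s1',[(243,98),(150,67)],[(648,465),(766,490)]))
for n,(a,b,A,B) in D.items():
    L=[tri(P(a,u),P(b,v)) for u,v in zip(A,B)]; X=np.array([l[0] for l in L])
    print(n,X.mean(0).round(4),'z',X[:,2].round(3),'gap',np.round([l[1] for l in L],4))
    if len(X)==4:
        e=[X[1]-X[0],X[2]-X[1],X[2]-X[3],X[3]-X[0]]
        print('   edges',[(round(np.hypot(*v[:2]),3),round(np.degrees(np.arctan2(v[1],v[0])),1)) for v in e])
    if n=='tablet': print(X)
t=[atz('top',P('t2',u),z) for u,z in (((150,67),.0),((208,128),.0),((243,98),0.))]; print(np.round(t,4))
go(.57,-.46,.2,0)
E
```

```text
bell_box [ 0.6211 -0.2953  0.0137] z [0.016 0.013 0.012 0.013] gap [0.0003 0.0031 0.002  0.0013]
   edges [(np.float64(0.104), np.float64(-101.8)), (np.float64(0.103), np.float64(168.9)), (np.float64(0.104), np.float64(-101.7)), (np.float64(0.103), np.float64(168.9))]
vase_box [ 0.3588 -0.2902  0.0104] z [0.006 0.015 0.012 0.008] gap [0.0036 0.0002 0.0011 0.0022]
   edges [(np.float64(0.084), np.float64(-156.8)), (np.float64(0.084), np.float64(114.4)), (np.float64(0.086), np.float64(-155.1)), (np.float64(0.087), np.float64(113.1))]
tablet_box [0.4452 0.1042 0.0163] z [0.02  0.017 0.015 0.014] gap [0.0008 0.0003 0.0029 0.005 ]
   edges [(np.float64(0.102), np.float64(-98.0)), (np.float64(0.076), np.float64(171.1)), (np.float64(0.105), np.float64(-98.7)), (np.float64(0.075), np.float64(169.0))]
burner_box [0.3591 0.3073 0.0106] z [0.011 0.009 0.013 0.009] gap [0.0019 0.0013 0.0017 0.0021]
   edges [(np.float64(0.096), np.float64(-155.3)), (np.float64(0.089), np.float64(112.9)), (np.float64(0.09), np.float64(-151.2)), (np.float64(0.095), np.float64(116.4))]
burner [0.6321 0.2635 0.051 ] z [0.055 0.051 0.051 0.047] gap [0.0002 0.0001 0.0025 0.0025]
   edges [(np.float64(0.046), np.float64(-134.4)), (np.float64(0.049), np.float64(136.8)), (np.float64(0.049), np.float64(-131.7)), (np.float64(0.052), np.float64(133.5))]
vase [ 0.4382 -0.1192  0.1163] z [0.116] gap [0.0004]
bell [ 0.5057 -0.4549  0.0463] z [0.046] gap [0.0008]
tablet [ 0.6761 -0.1151  0.0047] z [0.005 0.004] gap [0.0003 0.    ]
[[ 0.66404076 -0.1492279   0.00499343]
 [ 0.68822096 -0.08087493  0.0044012 ]]
[[ 0.689  -0.0811  0.    ]
 [ 0.6428 -0.1233  0.    ]
 [ 0.6648 -0.1495  0.    ]]
yaw now 155.0 goal 180.0 d [-0.7111 -0.8501  0.0319] w [-1.000e-01 -2.000e-02 -2.503e+01] q7 -0.08
```

```bash
cat >> h.py <<'E'
def plan(*wps):
    "per-call tool shifts/turns through waypoints (x,y,z,yaw deg), from the measured pose"
    s=monitor.sense(); p=s['tcp_pos']; y=np.degrees(s['tool_rot'][2])
    print('at',p.round(4),'yaw %.1f'%y,'t %.1f'%s['clock'],'q',s['q'].round(2),'F',s['wrist_force'].round(1),'gap %.2f'%s['finger_gap'])
    for i,w in enumerate(wps):
        w=list(w); g=w[3] if len(w)>3 and w[3] is not None else y
        r=(R.from_euler('xyz',s['tool_rot']) if i==0 else R.from_euler('xyz',[180,0,y],degrees=True))
        t=R.from_euler('xyz',[180,0,g],degrees=True)
        d=r.inv().apply(np.array(w[:3])-p); print(w,'d',d.round(4),'|%.3f|'%np.linalg.norm(d),'w',(r.inv()*t).as_rotvec(degrees=True).round(2))
        p=np.array(w[:3]);y=g
def wray(s,uv):
    "ray of wrist pixel in world, s = state read just before the picture"
    p=camera_params('wrist'); H=np.array(p['hand_eye']); r=R.from_euler('xyz',s['tool_rot'])
    d=H[:3,:3]@np.linalg.inv(p['camera_matrix'])@np.array([uv[0],uv[1],1.])
    return s['tcp_pos']+r.apply(H[:3,3]), r.apply(d)
def watz(s,uv,z):
    c,d=wray(s,uv); return c+d*(z-c[2])/d[2]
E
python3 -c "
from h import *
plan((.43,.47,.23,137),(.55,.32,.23,119),(.61,.14,.23,101),(.61,-.06,.23,83),(.57,-.26,.23,65),(.506,-.455,.22,65))"
```

```text
at [0.2853 0.6112 0.2304] yaw 155.0 t 0.1 q [-1.16  0.47 -0.05  1.53  0.02  1.14 -0.08] F [ 0.3 -0.9  0.3] gap 1.00
[0.43, 0.47, 0.23, 137] d [-0.1908 -0.0667  0.0005] |0.202| w [-0.1   0.02 17.97]
[0.55, 0.32, 0.23, 119] d [-0.1901 -0.0279 -0.    ] |0.192| w [-0. -0. 18.]
[0.61, 0.14, 0.23, 101] d [-0.1865 -0.0348 -0.    ] |0.190| w [ 0. -0. 18.]
[0.61, -0.06, 0.23, 83] d [-0.1963 -0.0382 -0.    ] |0.200| w [-0. -0. 18.]
[0.57, -0.26, 0.23, 65] d [-0.2034 -0.0153 -0.    ] |0.204| w [ 0. -0. 18.]
[0.506, -0.455, 0.22, 65] d [-0.2038  0.0244  0.01  ] |0.205| w [0. 0. 0.]
```

```bash
python3 -m pendant '{"angular":[[0,0,3],[0,0,7],[0,0,11],[0,0,15],[0,0,18]],"delta_pos":[[-0.03,-0.01,0],[-0.07,-0.025,0],[-0.11,-0.04,0],[-0.15,-0.055,0],[-0.19,-0.067,0]],"gripper":[1,1,1,1,1]}'
python3 -m pendant '{"angular":[[0,0,4],[0,0,7],[0,0,11],[0,0,14],[0,0,18]],"delta_pos":[[-0.04,-0.006,0],[-0.08,-0.012,0],[-0.115,-0.018,0],[-0.15,-0.023,0],[-0.19,-0.028,0]],"gripper":[1,1,1,1,1]}'
python3 -m pendant '{"angular":[[0,0,4],[0,0,7],[0,0,11],[0,0,14],[0,0,18]],"delta_pos":[[-0.037,-0.007,0],[-0.075,-0.014,0],[-0.112,-0.021,0],[-0.15,-0.028,0],[-0.187,-0.035,0]],"gripper":[1,1,1,1,1]}'
python3 -m pendant '{"angular":[[0,0,4],[0,0,7],[0,0,11],[0,0,14],[0,0,18]],"delta_pos":[[-0.04,-0.008,0],[-0.08,-0.016,0],[-0.12,-0.023,0],[-0.157,-0.03,0],[-0.196,-0.038,0]],"gripper":[1,1,1,1,1]}'
python3 -m pendant '{"angular":[[0,0,4],[0,0,7],[0,0,11],[0,0,14],[0,0,18]],"delta_pos":[[-0.04,-0.003,0],[-0.08,-0.006,0],[-0.12,-0.009,0],[-0.16,-0.012,0],[-0.203,-0.015,0]],"gripper":[1,1,1,1,1]}'
python3 -m pendant '{"angular":[[0,0,0],[0,0,0],[0,0,0],[0,0,0],[0,0,0]],"delta_pos":[[-0.045,0.005,0.002],[-0.09,0.01,0.004],[-0.14,0.016,0.006],[-0.18,0.021,0.009],[-0.204,0.024,0.01]],"gripper":[1,1,1,1,1]}'
python3 - <<'E'
from h import *
s=monitor.sense(); im=snap('wrist','w1')
plan((.506,-.455,.022))
E
```

```text
clock: 0.6
tcp_pos: [0.4301, 0.4688, 0.2309]
tool_rot: [-3.141, 0.0, 2.388]
wrist_force: [1.0, 0.3, 0.5]
finger_gap: 1.001
finger_force: 0.0
clock: 1.1
tcp_pos: [0.5491, 0.3198, 0.2309]
tool_rot: [-3.141, -0.001, 2.075]
wrist_force: [-0.6, 0.3, -0.1]
finger_gap: 1.002
finger_force: 0.0
clock: 1.6
tcp_pos: [0.6091, 0.1383, 0.2309]
tool_rot: [-3.141, -0.0, 1.76]
wrist_force: [0.6, -0.3, -0.2]
finger_gap: 0.996
finger_force: 0.0
clock: 2.1
tcp_pos: [0.6087, -0.0609, 0.2309]
tool_rot: [-3.141, -0.0, 1.446]
wrist_force: [1.1, 1.0, 0.8]
finger_gap: 1.001
finger_force: 0.0
clock: 2.6
tcp_pos: [0.5689, -0.2601, 0.2309]
tool_rot: [-3.141, -0.001, 1.133]
wrist_force: [1.7, -0.2, 0.7]
finger_gap: 0.994
finger_force: 0.0
clock: 3.1
tcp_pos: [0.5018, -0.4581, 0.2206]
tool_rot: [-3.14, 0.002, 1.129]
wrist_force: [-1.4, 0.6, 0.4]
finger_gap: 1.001
finger_force: 0.0
at [ 0.4997 -0.4616  0.2206] yaw 64.5 t 3.1 q [ 0.3   0.53  0.57  1.56 -0.3   1.14  0.49] F [-1.9 -3.   0.8] gap 1.00
[0.506, -0.455, 0.022] d [0.0097 0.0031 0.1986] |0.199| w [-0.07  0.3  -0.  ]
```

View pics/w1.png

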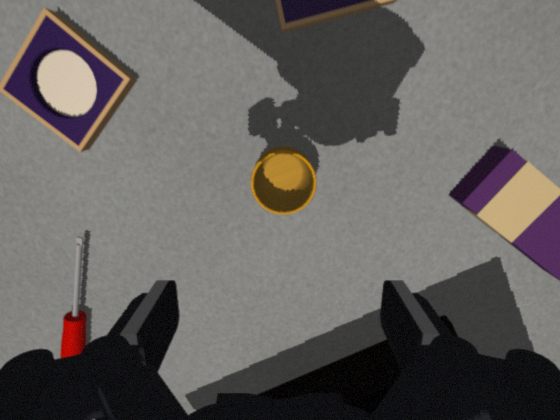

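Wrist view: bell rim centre at (284,180), and the vase box at upper left.

Run:
```python
from h import *
s=monitor.sense();  # settle check
im=snap('wrist','w1b'); 
m=cv2.inRange(cv2.cvtColor(im,cv2.COLOR_BGR2HSV),(12,150,60),(30,255,255)); m[:120]=0;m[240:]=0;m[:,:200]=0;m[:,360:]=0
c=max(cv2.findContours(m,0,2)[0],key=cv2.contourArea); e=cv2.fitEllipse(cv2.convexHull(c)); print(e)
b=watz(s,e[0],.05); print(b)
plan((b[0],b[1],.1),(b[0],b[1],.019))
```

```text
((283.3123779296875, 175.0277557373047), (64.80577850341797, 67.52850341796875), 177.87355041503906)
[ 0.50943282 -0.45044909  0.05      ]
at [ 0.501  -0.4589  0.2207] yaw 64.5 t 3.2 q [ 0.3   0.53  0.57  1.56 -0.3   1.14  0.49] F [-0.6 -0.8  1.1] gap 1.00
[np.float64(0.5094328235778636), np.float64(-0.45044909066682426), 0.1] d [0.0116 0.0041 0.1206] |0.121| w [-0.09  0.17 -0.  ]
[np.float64(0.5094328235778636), np.float64(-0.45044909066682426), 0.019] d [ 0.    -0.     0.081] |0.081| w [0. 0. 0.]
```

```bash
python3 -m pendant '{"angular":[[0,0,0],[0,0,0],[0,0,0],[0,0,0],[0,0,0]],"delta_pos":[[0.003,0.001,0.02],[0.006,0.003,0.05],[0.009,0.004,0.08],[0.009,0.004,0.11],[0.009,0.004,0.13]],"gripper":[1,1,1,1,1]}' 40
python3 -m pendant '{"angular":[[0,0,0],[0,0,0],[0,0,0],[0,0,0],[0,0,0]],"delta_pos":[[0,0,0.02],[0,0,0.04],[0,0,0.06],[0,0,0.073],[0,0,0.077]],"gripper":[1,1,1,1,1]}'
python3 -m pendant '{"angular":[[0,0,0],[0,0,0],[0,0,0],[0,0,0],[0,0,0]],"delta_pos":[[0,0,0],[0,0,0],[0,0,0],[0,0,0],[0,0,0]],"gripper":[0.6,0.4,0.4,0.4,0.4]}' 40
python3 -m pendant '{"angular":[[0,0,0],[0,0,0],[0,0,0],[0,0,0],[0,0,0]],"delta_pos":[[0,0,0],[0,0,0],[0,0,0],[0,0,0],[0,0,0]],"gripper":[0.4,0.4,0.4,0.4,0.4]}' 40
python3 - <<'E'
from h import *
plan((.507,-.453,.1),(.6215,-.2948,.1,78))
E
```

```text
clock: 3.7
tcp_pos: [0.5125, -0.4451, 0.0884]
tool_rot: [-3.138, -0.002, 1.136]
wrist_force: [0.2, 0.4, -0.4]
finger_gap: 1.0
finger_force: 0.0
clock: 4.2
tcp_pos: [0.5121, -0.4461, 0.0124]
tool_rot: [-3.139, -0.001, 1.135]
wrist_force: [0.5, -0.2, -0.7]
finger_gap: 0.999
finger_force: 0.0
clock: 4.7
tcp_pos: [0.5128, -0.4484, 0.0155]
tool_rot: [3.14, 0.0, 1.134]
wrist_force: [-0.7, 1.3, 4.9]
finger_gap: 0.683
finger_force: 43.7
clock: 5.2
tcp_pos: [0.5128, -0.4484, 0.0155]
tool_rot: [3.14, 0.0, 1.134]
wrist_force: [-0.9, 0.1, 6.0]
finger_gap: 0.683
finger_force: 43.7
at [ 0.5128 -0.4484  0.0155] yaw 65.0 t 5.2 q [ 0.35  0.75  0.45  1.7  -0.43  0.79  0.57] F [-0.9  0.1  6. ] gap 0.68
[0.507, -0.453, 0.1] d [-0.0066 -0.0032 -0.0845] |0.085| w [0.1  0.01 0.  ]
[0.6215, -0.2948, 0.1, 78] d [0.1918 0.0368 0.    ] |0.195| w [ -0.     0.   -13.02]
```

```bash
python3 -m pendant '{"angular":[[0,0,0],[0,0,0],[0,0,0],[0,0,0],[0,0,0]],"delta_pos":[[0,0,-0.01],[0,0,-0.025],[0,0,-0.045],[0,0,-0.065],[0,0,-0.085]],"gripper":[0.4,0.4,0.4,0.4,0.4]}'
python3 -m pendant '{"angular":[[0,0,-2],[0,0,-5],[0,0,-8],[0,0,-11],[0,0,-13]],"delta_pos":[[0.025,0.005,0],[0.065,0.013,0],[0.11,0.021,0],[0.15,0.029,0],[0.18,0.034,0]],"gripper":[0.4,0.4,0.4,0.4,0.4]}'
python3 -m pendant '{"angular":[[0,0,0],[0,0,0],[0,0,0],[0,0,0],[0,0,0]],"delta_pos":[[0,0,0],[0,0,0],[0,0,0],[0,0,0],[0,0,0]],"gripper":[0.4,0.4,0.4,0.4,0.4]}'
python3 - <<'E'
from h import *
s=monitor.sense(); im=snap('wrist','w2'); plan((.6215,-.2948,.1))
E
```

```text
clock: 5.7
tcp_pos: [0.512, -0.4478, 0.1006]
tool_rot: [-3.142, 0.0, 1.134]
wrist_force: [-0.3, -1.1, -2.5]
finger_gap: 0.684
finger_force: 43.4
clock: 6.2
tcp_pos: [0.6213, -0.2955, 0.0999]
tool_rot: [3.141, -0.002, 1.366]
wrist_force: [-0.2, -0.1, -2.8]
finger_gap: 0.678
finger_force: 43.5
clock: 6.7
tcp_pos: [0.6184, -0.3005, 0.0995]
tool_rot: [-3.141, 0.0, 1.359]
wrist_force: [-0.5, -0.3, -2.2]
finger_gap: 0.677
finger_force: 43.5
at [ 0.6185 -0.3003  0.0994] yaw 77.9 t 6.8 q [ 0.09  0.65  0.45  1.64 -0.33  0.93  0.45] F [ 0.7 -0.6 -3.6] gap 0.68
[0.6215, -0.2948, 0.1] d [ 0.006   0.0017 -0.0006] |0.006| w [-0.01  0.01 -0.  ]
```

View pics/w2.png

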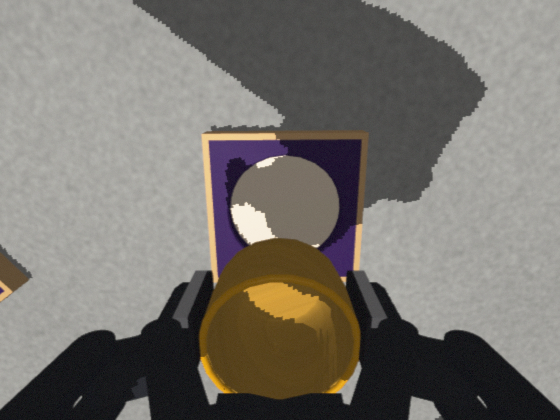

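Wrist view: the bell is held with its rim centre near (280,340). The box's far corners are at (203,134) and (367,133), and its pale floor spans x 230–340.

Run:
```python
from h import *
s=monitor.sense(); z=s['tcp_pos'][2]
print('bell',watz(s,(280,339),z+.0345))
a,b=watz(s,(203,134),.018),watz(s,(367,133),.018); v=(b-a)[:2]; print(np.hypot(*v)); v/=np.hypot(*v)
n=np.array([v[1],-v[0]]); print('box',((a+b)/2)[:2]+n*.052,((a+b)/2)[:2]-n*.052)
print('floor edges',watz(s,(230,205),.008),watz(s,(340,205),.008),watz(s,(284,156),.008))
```

```text
bell [ 0.61882442 -0.30305255  0.13388913]
0.10216258076996877
box [ 0.62474994 -0.2932947 ] [ 0.64595248 -0.19147892]
floor edges [ 0.58808867 -0.28290611  0.008     ] [ 0.66270076 -0.2989284   0.008     ] [ 0.63168724 -0.25753211  0.008     ]
```

```bash
python3 -m pendant '{"angular":[[0,0,0],[0,0,0],[0,0,0],[0,0,0],[0,0,0]],"delta_pos":[[0.004,0.001,0],[0.008,0.002,0],[0.01,0.003,0.01],[0.01,0.003,0.025],[0.01,0.003,0.04]],"gripper":[0.4,0.4,0.4,0.4,0.4]}'
python3 -m pendant '{"angular":[[0,0,0],[0,0,0],[0,0,0],[0,0,0],[0,0,0]],"delta_pos":[[0,0,0.01],[0,0,0.018],[0,0,0.024],[0,0,0.028],[0,0,0.031]],"gripper":[0.4,0.4,0.4,0.4,0.4]}'
python3 -m pendant '{"angular":[[0,0,0],[0,0,0],[0,0,0],[0,0,0],[0,0,0]],"delta_pos":[[0,0,0.001],[0,0,0.002],[0,0,0.003],[0,0,0.004],[0,0,0.005]],"gripper":[0.4,0.4,0.4,0.4,0.4]}'
python3 -m pendant '{"angular":[[0,0,0],[0,0,0],[0,0,0],[0,0,0],[0,0,0]],"delta_pos":[[0,0,0],[0,0,0],[0,0,0],[0,0,0],[0,0,0]],"gripper":[0.4,0.4,0.4,0.4,0.4]}'
```

```text
clock: 7.25
tcp_pos: [0.6239, -0.2895, 0.0575]
tool_rot: [-3.141, -0.0, 1.361]
wrist_force: [-0.2, 0.0, -2.4]
finger_gap: 0.681
finger_force: 43.5
clock: 7.75
tcp_pos: [0.6244, -0.2902, 0.0281]
tool_rot: [3.141, 0.0, 1.361]
wrist_force: [0.5, 0.2, -2.7]
finger_gap: 0.681
finger_force: 43.5
clock: 8.25
tcp_pos: [0.6244, -0.2901, 0.0235]
tool_rot: [3.141, -0.0, 1.361]
wrist_force: [-1.9, 1.1, 6.4]
finger_gap: 0.68
finger_force: 44.5
clock: 8.75
tcp_pos: [0.6244, -0.2901, 0.0235]
tool_rot: [3.141, -0.0, 1.361]
wrist_force: [0.6, 1.4, 0.8]
finger_gap: 0.679
finger_force: 43.7
```

```bash
python3 -m pendant '{"angular":[[0,0,0],[0,0,0],[0,0,0],[0,0,0],[0,0,0]],"delta_pos":[[0,0,0],[0,0,0],[0,0,0],[0,0,0],[0,0,0]],"gripper":[0.75,0.85,1,1,1]}'
python3 -m pendant '{"angular":[[0,0,0],[0,0,0],[0,0,0],[0,0,0],[0,0,0]],"delta_pos":[[0,0,-0.01],[0,0,-0.04],[0,0,-0.08],[0,0,-0.125],[0,0,-0.17]],"gripper":[1,1,1,1,1]}'
python3 - <<'E'
from h import *
plan((.624,-.29,.22),(.67,-.1,.22,97),(.67,.1,.22,116),(.632,.2635,.2,136))
im=camera('top'); cv2.imwrite('pics/tc.png',im)
E
```

```text
clock: 9.25
tcp_pos: [0.6243, -0.2901, 0.0233]
tool_rot: [3.142, -0.0, 1.361]
wrist_force: [0.7, -0.5, 0.2]
finger_gap: 1.002
finger_force: 0.0
clock: 9.75
tcp_pos: [0.6239, -0.2901, 0.1957]
tool_rot: [3.141, 0.0, 1.361]
wrist_force: [1.1, 0.2, 0.4]
finger_gap: 0.995
finger_force: 0.0
at [ 0.6239 -0.2901  0.1957] yaw 78.0 t 9.8 q [ 0.05  0.55  0.49  1.56 -0.28  1.1   0.39] F [1.1 0.2 0.4] gap 0.99
[0.624, -0.29, 0.22] d [ 0.0001  0.     -0.0243] |0.024| w [0.02 0.   0.  ]
[0.67, -0.1, 0.22, 97] d [0.1954 0.0053 0.    ] |0.195| w [ -0.     0.   -19.05]
[0.67, 0.1, 0.22, 116] d [0.1985 0.0244 0.    ] |0.200| w [  0.   0. -19.]
[0.632, 0.2635, 0.2, 136] d [0.1636 0.0375 0.02  ] |0.169| w [ -0.   0. -20.]
```

```bash
python3 -m pendant '{"angular":[[0,0,-2],[0,0,-6],[0,0,-11],[0,0,-15],[0,0,-19]],"delta_pos":[[0.03,0.001,-0.02],[0.07,0.002,-0.025],[0.115,0.003,-0.025],[0.155,0.004,-0.025],[0.195,0.005,-0.025]],"gripper":[1,1,1,1,1]}'
python3 -m pendant '{"angular":[[0,0,-4],[0,0,-8],[0,0,-12],[0,0,-16],[0,0,-19]],"delta_pos":[[0.04,0.005,0],[0.08,0.01,0],[0.12,0.015,0],[0.16,0.02,0],[0.198,0.024,0]],"gripper":[1,1,1,1,1]}'
python3 -m pendant '{"angular":[[0,0,-5],[0,0,-10],[0,0,-15],[0,0,-18],[0,0,-20]],"delta_pos":[[0.04,0.009,0.005],[0.08,0.018,0.01],[0.12,0.028,0.015],[0.15,0.034,0.018],[0.164,0.037,0.02]],"gripper":[1,1,1,1,1]}'
python3 -m pendant '{"angular":[[0,0,0],[0,0,0],[0,0,0],[0,0,0],[0,0,0]],"delta_pos":[[0,0,0],[0,0,0],[0,0,0],[0,0,0],[0,0,0]],"gripper":[1,1,1,1,1]}'
python3 - <<'E'
from h import *
s=monitor.sense(); im=snap('wrist','w3'); plan((.632,.2635,.2,136))
im[:,:]=im
a=cv2.imread('pics/tc.png')[125:225,335:455]
b=cv2.resize(im[60:320,130:430],None,fx=1.5,fy=1.5,interpolation=cv2.INTER_CUBIC)
a=cv2.resize(a,None,fx=2.8,fy=2.8,interpolation=cv2.INTER_CUBIC)
c=np.zeros((400,800,3),np.uint8); c[:390,:450]=b; c[:280,460:460+336]=a; cv2.imwrite('pics/m3.png',c)
E
```

```text
clock: 10.3
tcp_pos: [0.67, -0.0987, 0.2191]
tool_rot: [3.14, 0.0, 1.695]
wrist_force: [0.4, -0.5, -0.4]
finger_gap: 0.996
finger_force: 0.0
clock: 10.8
tcp_pos: [0.6694, 0.1009, 0.219]
tool_rot: [3.14, -0.0, 2.027]
wrist_force: [0.1, 0.7, -0.2]
finger_gap: 1.0
finger_force: 0.0
clock: 11.3
tcp_pos: [0.6294, 0.267, 0.1984]
tool_rot: [3.141, -0.002, 2.38]
wrist_force: [0.9, 1.2, 0.1]
finger_gap: 0.997
finger_force: 0.0
clock: 11.8
tcp_pos: [0.6315, 0.2612, 0.1985]
tool_rot: [3.141, 0.0, 2.371]
wrist_force: [0.6, -0.2, 0.4]
finger_gap: 1.0
finger_force: 0.0
at [0.6314 0.2617 0.1985] yaw 135.9 t 11.8 q [-0.57  0.51  0.17  1.56 -0.1   1.08  0.42] F [-0.2 -0.2 -0.8] gap 1.00
[0.632, 0.2635, 0.2, 136] d [ 0.0008  0.0017 -0.0015] |0.002| w [ 0.01  0.02 -0.12]
```

View pics/m3.png

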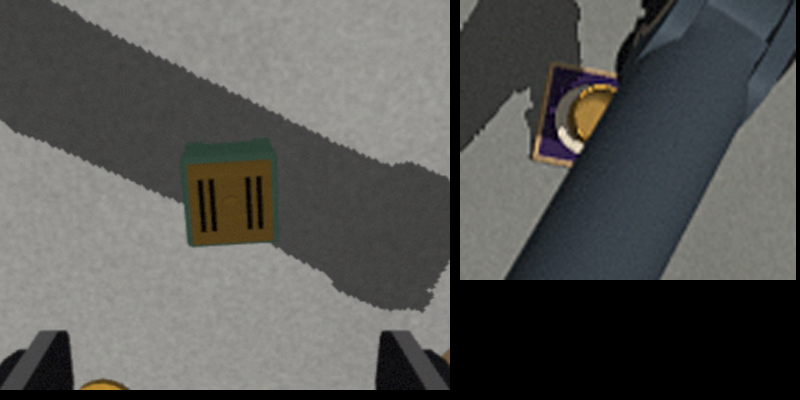

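Wrist crop: the burner lid spans x 187–278 and y 162–245, turned about 2°. Top crop: the bell sits inside the round recess.

Run:
```python
from h import *
s=monitor.sense(); f=lambda u:((u[0]+.5)/1.5-.5+130,(u[1]+.5)/1.5-.5+60)
A=[(190,245),(278,241),(272,160),(185,163)]
X=np.array([watz(s,f(u),.052) for u in A]); print(X.round(4),X.mean(0))
for i in range(4):
    v=X[(i+1)%4]-X[i]; print(np.hypot(*v[:2]).round(4),np.degrees(np.arctan2(v[1],v[0]))%90)
k=watz(s,f((231,203)),.06); print(k)
plan((*X.mean(0)[:2],.015,136))
```

```text
[[0.6358 0.2319 0.052 ]
 [0.6696 0.2703 0.052 ]
 [0.6322 0.2998 0.052 ]
 [0.6    0.2641 0.052 ]] [0.63439064 0.26652484 0.052     ]
0.0511 48.65118769489337
0.0476 51.724899277363335
0.0481 47.892155792115574
0.0482 48.03820098639444
[0.63251493 0.26796176 0.06      ]
at [0.6314 0.2617 0.1985] yaw 135.9 t 11.8 q [-0.57  0.51  0.17  1.56 -0.1   1.08  0.42] F [-0.2 -0.2 -0.8] gap 1.00
[np.float64(0.6343906442967895), np.float64(0.2665248407873472), 0.015, 136] d [0.0013 0.0055 0.1835] |0.184| w [ 0.01  0.02 -0.12]
```

```bash
python3 -m pendant '{"angular":[[0,0,-1],[0,0,-2],[0,0,-2],[0,0,-2],[0,0,-2]],"delta_pos":[[0.001,0.002,0.015],[0.001,0.004,0.04],[0.001,0.004,0.07],[0.001,0.004,0.095],[0.001,0.004,0.11]],"gripper":[1,1,1,1,1]}' 40
python3 -m pendant '{"angular":[[0,0,0],[0,0,0],[0,0,0],[0,0,0],[0,0,0]],"delta_pos":[[0,0,0.02],[0,0,0.04],[0,0,0.06],[0,0,0.07],[0,0,0.073]],"gripper":[1,1,1,1,1]}'
python3 -m pendant '{"angular":[[0,0,0],[0,0,0],[0,0,0],[0,0,0],[0,0,0]],"delta_pos":[[0,0,0],[0,0,0],[0,0,0],[0,0,0],[0,0,0]],"gripper":[0.8,0.6,0.4,0.4,0.4]}' 40
python3 -m pendant '{"angular":[[0,0,0],[0,0,0],[0,0,0],[0,0,0],[0,0,0]],"delta_pos":[[0,0,0],[0,0,0],[0,0,0],[0,0,0],[0,0,0]],"gripper":[0.4,0.4,0.4,0.4,0.4]}' 40
python3 - <<'E'
from h import *
plan((.6335,.2655,.1),(.48,.30,.1,125),(.375,.325,.1,115.7))
E
```

```text
clock: 12.35
tcp_pos: [0.6313, 0.2658, 0.0848]
tool_rot: [-3.137, -0.002, 2.409]
wrist_force: [-0.3, 0.2, -0.2]
finger_gap: 1.005
finger_force: 0.0
clock: 12.85
tcp_pos: [0.6323, 0.2661, 0.0139]
tool_rot: [-3.14, -0.001, 2.408]
wrist_force: [-0.3, -0.2, 0.4]
finger_gap: 0.998
finger_force: 0.0
clock: 13.35
tcp_pos: [0.6339, 0.2666, 0.0166]
tool_rot: [3.139, 0.001, 2.408]
wrist_force: [-0.2, -0.6, 6.2]
finger_gap: 0.625
finger_force: 43.6
clock: 13.85
tcp_pos: [0.634, 0.2666, 0.0167]
tool_rot: [3.139, 0.001, 2.408]
wrist_force: [-0.2, 0.3, 6.2]
finger_gap: 0.623
finger_force: 43.6
at [0.634  0.2666 0.0167] yaw 138.0 t 13.8 q [-0.55  0.71  0.13  1.67 -0.12  0.77  0.48] F [-0.2  0.3  6.2] gap 0.62
[0.6335, 0.2655, 0.1] d [-0.0005 -0.001  -0.0833] |0.083| w [0.12 0.05 0.  ]
[0.48, 0.3, 0.1, 125] d [ 0.1371 -0.0771 -0.    ] |0.157| w [ 0.   -0.   12.97]
[0.375, 0.325, 0.1, 115.7] d [ 0.0807 -0.0717 -0.    ] |0.108| w [ 0.  -0.   9.3]
```

```bash
python3 -m pendant '{"angular":[[0,0,0],[0,0,0],[0,0,0],[0,0,0],[0,0,0]],"delta_pos":[[0,0,-0.01],[0,0,-0.025],[0,0,-0.045],[0,0,-0.065],[0,0,-0.083]],"gripper":[0.4,0.4,0.4,0.4,0.4]}'
python3 -m pendant '{"angular":[[0,0,2],[0,0,5],[0,0,8],[0,0,11],[0,0,13]],"delta_pos":[[0.02,-0.011,0],[0.05,-0.028,0],[0.08,-0.045,0],[0.11,-0.062,0],[0.137,-0.077,0]],"gripper":[0.4,0.4,0.4,0.4,0.4]}'
python3 -m pendant '{"angular":[[0,0,2],[0,0,4],[0,0,7],[0,0,9],[0,0,9]],"delta_pos":[[0.025,-0.022,0],[0.045,-0.043,0],[0.06,-0.065,0],[0.07,-0.08,0],[0.074,-0.085,0]],"gripper":[0.4,0.4,0.4,0.4,0.4]}'
python3 -m pendant '{"angular":[[0,0,0],[0,0,0],[0,0,0],[0,0,0],[0,0,0]],"delta_pos":[[0,0,0],[0,0,0],[0,0,0],[0,0,0],[0,0,0]],"gripper":[0.4,0.4,0.4,0.4,0.4]}'
python3 - <<'E'
from h import *
s=monitor.sense(); im=snap('wrist','w4'); plan((.36,.307,.1,115.7))
E
```

```text
clock: 14.35
tcp_pos: [0.6329, 0.2663, 0.0999]
tool_rot: [3.141, 0.0, 2.408]
wrist_force: [-0.3, 0.1, -1.8]
finger_gap: 0.625
finger_force: 42.8
clock: 14.85
tcp_pos: [0.4777, 0.3011, 0.099]
tool_rot: [-3.141, -0.001, 2.18]
wrist_force: [0.9, 0.3, -1.9]
finger_gap: 0.628
finger_force: 43.0
clock: 15.35
tcp_pos: [0.3655, 0.3127, 0.0988]
tool_rot: [-3.141, -0.001, 2.026]
wrist_force: [1.4, 0.3, -2.0]
finger_gap: 0.627
finger_force: 42.9
clock: 15.85
tcp_pos: [0.3682, 0.3126, 0.0982]
tool_rot: [3.141, 0.0, 2.023]
wrist_force: [-0.8, -0.4, -2.3]
finger_gap: 0.625
finger_force: 42.9
at [0.3681 0.3126 0.0982] yaw 115.9 t 15.9 q [-0.98  0.34  0.23  2.12 -0.12  0.7  -0.22] F [ 0.7  0.3 -2.4] gap 0.63
[0.36, 0.307, 0.1, 115.7] d [-0.0015 -0.0097 -0.0018] |0.010| w [0.   0.01 0.23]
```

View pics/w4.png

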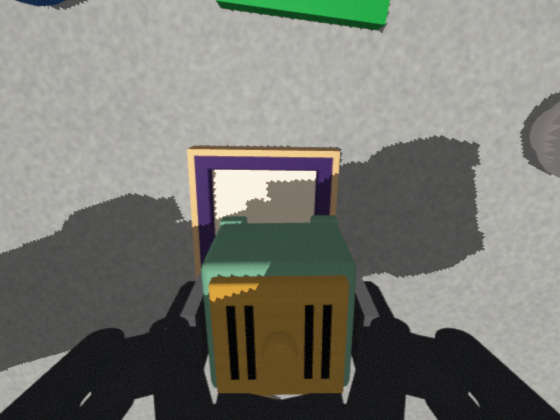

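Wrist view: the burner is held, with its far top edge from (204,264) to (354,263). The box's far corners are at (189,149) and (340,150), so the two are well aligned.

Run:
```python
from h import *
s=monitor.sense(); z=s['tcp_pos'][2]-.0167
def mid(a,b,zz,h):
    a,b=watz(s,a,zz),watz(s,b,zz); v=(b-a)[:2]; L=np.hypot(*v); n=np.array([-v[1],v[0]])/L
    tx=R.from_euler('xyz',s['tool_rot']).apply([1,0,0])[:2]
    if n@tx>0: n=-n
    print('len %.4f ang %.1f'%(L,np.degrees(np.arctan2(v[1],v[0]))%90)); return ((a+b)/2)[:2]+n*h
bu=mid((204,264),(354,263),z+.052,.027); bx=mid((189,149),(340,150),.018,.048)
print('burner',bu,'box',bx,'lid',watz(s,(280,342),z+.066))
d=bx-bu; print(d,R.from_euler('xyz',s['tool_rot']).inv().apply([d[0],d[1],0]))
```

```text
len 0.0506 ang 26.4
len 0.0949 ang 25.6
burner [0.36895393 0.31374439] box [0.35995383 0.3105091 ] lid [0.36628026 0.31952633 0.14751685]
[-0.0090001  -0.00323529] [ 1.02670606e-03 -9.50867142e-03 -2.73463767e-07]
```

```bash
python3 -m pendant '{"angular":[[0,0,0],[0,0,0],[0,0,0.5],[0,0,0.5],[0,0,0.5]],"delta_pos":[[0,-0.004,0],[0,-0.008,0],[0,-0.0095,0.01],[0,-0.0095,0.025],[0,-0.0095,0.04]],"gripper":[0.4,0.4,0.4,0.4,0.4]}'
python3 -m pendant '{"angular":[[0,0,0],[0,0,0],[0,0,0],[0,0,0],[0,0,0]],"delta_pos":[[0,0,0.01],[0,0,0.018],[0,0,0.023],[0,0,0.027],[0,0,0.029]],"gripper":[0.4,0.4,0.4,0.4,0.4]}'
python3 -m pendant '{"angular":[[0,0,0],[0,0,0],[0,0,0],[0,0,0],[0,0,0]],"delta_pos":[[0,0,0.001],[0,0,0.002],[0,0,0.003],[0,0,0.004],[0,0,0.005]],"gripper":[0.4,0.4,0.4,0.4,0.4]}'
```

```text
clock: 16.4
tcp_pos: [0.3588, 0.3086, 0.0575]
tool_rot: [3.141, -0.0, 2.015]
wrist_force: [0.3, 0.3, -2.2]
finger_gap: 0.628
finger_force: 42.9
clock: 16.9
tcp_pos: [0.3592, 0.3087, 0.0291]
tool_rot: [3.141, -0.0, 2.015]
wrist_force: [0.3, 0.5, -1.3]
finger_gap: 0.62
finger_force: 42.9
clock: 17.4
tcp_pos: [0.3592, 0.3087, 0.0245]
tool_rot: [3.141, -0.0, 2.015]
wrist_force: [-3.0, -2.7, 14.2]
finger_gap: 0.627
finger_force: 44.6
```

```bash
python3 -m pendant '{"angular":[[0,0,0],[0,0,0],[0,0,0],[0,0,0],[0,0,0]],"delta_pos":[[0,0,0],[0,0,0],[0,0,0],[0,0,0],[0,0,0]],"gripper":[0.7,0.8,0.95,1,1]}'
python3 -m pendant '{"angular":[[0,0,0],[0,0,0],[0,0,0],[0,0,0],[0,0,0]],"delta_pos":[[0,0,-0.01],[0,0,-0.04],[0,0,-0.08],[0,0,-0.125],[0,0,-0.17]],"gripper":[1,1,1,1,1]}'
python3 - <<'E'
from h import *
plan((.46,.16,.24,100),(.48,-.02,.24,85),(.4382,-.1192,.24,75))
E
```

```text
clock: 17.9
tcp_pos: [0.3591, 0.3086, 0.0244]
tool_rot: [3.141, -0.0, 2.015]
wrist_force: [-0.3, 0.5, 0.3]
finger_gap: 1.001
finger_force: 0.0
clock: 18.4
tcp_pos: [0.3589, 0.3081, 0.1966]
tool_rot: [3.141, -0.0, 2.015]
wrist_force: [0.4, 0.7, 0.2]
finger_gap: 1.002
finger_force: 0.0
at [0.3589 0.3081 0.1966] yaw 115.5 t 18.4 q [-1.03  0.17  0.26  2.05 -0.06  0.92 -0.29] F [0.4 0.7 0.2] gap 1.00
[0.46, 0.16, 0.24, 100] d [-0.1772  0.0277 -0.0434] |0.185| w [ 1.000e-02 -1.000e-02  1.546e+01]
[0.48, -0.02, 0.24, 85] d [-0.1807 -0.0116 -0.    ] |0.181| w [ 0. -0. 15.]
[0.4382, -0.1192, 0.24, 75] d [-0.1025 -0.033  -0.    ] |0.108| w [ 0. -0. 10.]
```

```bash
python3 -m pendant '{"angular":[[0,0,3],[0,0,6],[0,0,9],[0,0,12],[0,0,15]],"delta_pos":[[-0.02,0.003,-0.02],[-0.055,0.009,-0.043],[-0.095,0.015,-0.043],[-0.135,0.021,-0.043],[-0.177,0.028,-0.043]],"gripper":[1,1,1,1,1]}'
python3 -m pendant '{"angular":[[0,0,3],[0,0,6],[0,0,9],[0,0,12],[0,0,15]],"delta_pos":[[-0.037,-0.002,0],[-0.075,-0.005,0],[-0.11,-0.007,0],[-0.145,-0.009,0],[-0.18,-0.012,0]],"gripper":[1,1,1,1,1]}'
python3 -m pendant '{"angular":[[0,0,3],[0,0,6],[0,0,8],[0,0,10],[0,0,10]],"delta_pos":[[-0.03,-0.01,0],[-0.06,-0.019,0],[-0.085,-0.027,0],[-0.1,-0.032,0],[-0.1025,-0.033,0]],"gripper":[1,1,1,1,1]}'
python3 -m pendant '{"angular":[[0,0,0],[0,0,0],[0,0,0],[0,0,0],[0,0,0]],"delta_pos":[[0,0,0],[0,0,0],[0,0,0],[0,0,0],[0,0,0]],"gripper":[1,1,1,1,1]}'
python3 - <<'E'
from h import *
im0=camera('top'); s=monitor.sense(); im=snap('wrist','w5'); plan((.4382,-.1192,.092))
c=np.zeros((420,800,3),np.uint8); c[:,:560]=im; c[:240,560:]=cv2.resize(im0[225:285,135:195],None,fx=4,fy=4,interpolation=cv2.INTER_CUBIC); cv2.imwrite('pics/m5.png',c)
E
```

```text
clock: 18.9
tcp_pos: [0.4609, 0.1596, 0.2384]
tool_rot: [3.14, -0.001, 1.752]
wrist_force: [-0.1, 0.7, 0.1]
finger_gap: 1.001
finger_force: 0.0
clock: 19.4
tcp_pos: [0.4813, -0.0198, 0.238]
tool_rot: [3.141, -0.001, 1.49]
wrist_force: [0.6, -0.4, -0.1]
finger_gap: 0.999
finger_force: 0.0
clock: 19.9
tcp_pos: [0.4395, -0.1194, 0.2375]
tool_rot: [3.141, -0.001, 1.314]
wrist_force: [-0.1, -0.3, 0.6]
finger_gap: 1.0
finger_force: 0.0
clock: 20.4
tcp_pos: [0.4406, -0.1175, 0.2372]
tool_rot: [-3.141, 0.0, 1.318]
wrist_force: [0.2, -0.0, -0.1]
finger_gap: 1.0
finger_force: 0.0
at [ 0.4406 -0.1177  0.2372] yaw 75.5 t 20.5 q [-0.47  0.1   0.7   2.05 -0.08  1.01  0.01] F [1.2 0.4 0.1] gap 1.00
[0.4382, -0.1192, 0.092] d [-0.002  -0.0019  0.1452] |0.145| w [-0.01  0.   -0.  ]
```

View pics/m5.png

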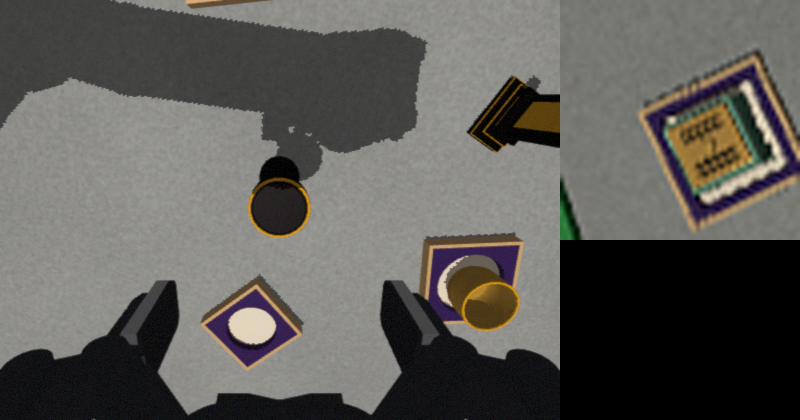

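Combined view: the burner is seated in the square recess and the bell in its own. Vase mouth centre is at (279,208) in the wrist view, vase box floor at (252,327).

Run:
```python
from h import *
s=monitor.sense(); v=watz(s,(279,208),.12); print(v,'box',watz(s,(252,327),.008),np.mean([watz(s,u,.018)[:2] for u in [(258,284),(302,333),(249,369),(202,323)]],0))
plan((v[0],v[1],.088))
```

```text
[ 0.4411702  -0.11742885  0.12      ] box [ 0.36138564 -0.29261388  0.008     ] [ 0.36452137 -0.28768632]
at [ 0.4406 -0.1177  0.2372] yaw 75.5 t 20.5 q [-0.47  0.1   0.7   2.05 -0.08  1.01  0.01] F [1.2 0.4 0.1] gap 1.00
[np.float64(0.44117020223443126), np.float64(-0.11742884689542449), 0.088] d [0.0004 0.0005 0.1492] |0.149| w [-0.01  0.   -0.  ]
```

```bash
python3 -m pendant '{"angular":[[0,0,0],[0,0,0],[0,0,0],[0,0,0],[0,0,0]],"delta_pos":[[0,0,0.015],[0,0,0.04],[0,0,0.07],[0,0,0.1],[0,0,0.12]],"gripper":[1,1,1,1,1]}' 40
python3 -m pendant '{"angular":[[0,0,0],[0,0,0],[0,0,0],[0,0,0],[0,0,0]],"delta_pos":[[0,0,0.015],[0,0,0.025],[0,0,0.029],[0,0,0.029],[0,0,0.029]],"gripper":[1,1,1,1,1]}'
python3 -m pendant '{"angular":[[0,0,0],[0,0,0],[0,0,0],[0,0,0],[0,0,0]],"delta_pos":[[0,0,0],[0,0,0],[0,0,0],[0,0,0],[0,0,0]],"gripper":[0.8,0.6,0.5,0.3,0.3]}' 40
python3 -m pendant '{"angular":[[0,0,0],[0,0,0],[0,0,0],[0,0,0],[0,0,0]],"delta_pos":[[0,0,0],[0,0,0],[0,0,0],[0,0,0],[0,0,0]],"gripper":[0.3,0.3,0.3,0.3,0.3]}' 40
python3 - <<'E'
from h import *
plan((.4412,-.1175,.16),(.4412,-.1175,.17),(.361,-.2905,.17,52))
E
```

```text
clock: 21.0
tcp_pos: [0.4397, -0.1176, 0.1155]
tool_rot: [-3.139, 0.001, 1.317]
wrist_force: [-0.8, 0.3, 0.9]
finger_gap: 0.999
finger_force: 0.0
clock: 21.5
tcp_pos: [0.441, -0.1181, 0.0889]
tool_rot: [3.14, -0.0, 1.317]
wrist_force: [0.3, -0.3, -0.2]
finger_gap: 1.003
finger_force: 0.0
clock: 22.0
tcp_pos: [0.4407, -0.1179, 0.0889]
tool_rot: [3.141, -0.001, 1.317]
wrist_force: [-1.6, -0.7, 5.7]
finger_gap: 0.552
finger_force: 40.3
clock: 22.5
tcp_pos: [0.4408, -0.1179, 0.089]
tool_rot: [3.141, -0.001, 1.317]
wrist_force: [-1.8, 0.8, 6.4]
finger_gap: 0.548
finger_force: 40.3
at [ 0.4408 -0.1179  0.089 ] yaw 75.5 t 22.5 q [-0.33  0.35  0.61  2.2  -0.33  0.67  0.26] F [-1.8  0.8  6.4] gap 0.55
[0.4412, -0.1175, 0.16] d [ 0.0006  0.0003 -0.071 ] |0.071| w [ 0.04 -0.05 -0.  ]
[0.4412, -0.1175, 0.17] d [ 0.    0.   -0.01] |0.010| w [0. 0. 0.]
[0.361, -0.2905, 0.17, 52] d [-0.1876 -0.0342 -0.    ] |0.191| w [-0.   -0.   23.47]
```

```bash
python3 -m pendant '{"angular":[[0,0,0],[0,0,0],[0,0,0],[0,0,0],[0,0,0]],"delta_pos":[[0,0,-0.006],[0,0,-0.018],[0,0,-0.033],[0,0,-0.048],[0,0,-0.06]],"gripper":[0.3,0.3,0.3,0.3,0.3]}'
python3 -m pendant '{"angular":[[0,0,1],[0,0,3],[0,0,6],[0,0,9],[0,0,12]],"delta_pos":[[-0.01,-0.002,0],[-0.03,-0.005,0],[-0.055,-0.01,0],[-0.08,-0.0145,0],[-0.105,-0.019,0]],"gripper":[0.3,0.3,0.3,0.3,0.3]}'
python3 - <<'E'
from h import *
plan((.3615,-.290,.149,52))
E
```

```text
clock: 23.0
tcp_pos: [0.4406, -0.118, 0.1496]
tool_rot: [3.141, -0.0, 1.317]
wrist_force: [0.5, 0.3, -2.7]
finger_gap: 0.545
finger_force: 41.6
clock: 23.5
tcp_pos: [0.3934, -0.2169, 0.1476]
tool_rot: [-3.14, 0.001, 1.102]
wrist_force: [-0.0, -0.4, -3.1]
finger_gap: 0.547
finger_force: 41.6
at [ 0.3934 -0.2169  0.1476] yaw 63.2 t 23.5 q [-0.25  0.25  0.77  2.17 -0.24  0.81  0.21] F [-0.  -0.4 -3.1] gap 0.55
[0.3615, -0.29, 0.149, 52] d [-0.0796  0.0045 -0.0013] |0.080| w [-0.09  0.05 11.16]
```

```bash
python3 -m pendant '{"angular":[[0,0,3],[0,0,6],[0,0,9],[0,0,11],[0,0,11]],"delta_pos":[[-0.024,0.001,0],[-0.045,0.002,0],[-0.063,0.003,0],[-0.075,0.004,0],[-0.08,0.0045,0]],"gripper":[0.3,0.3,0.3,0.3,0.3]}'
python3 -m pendant '{"angular":[[0,0,0],[0,0,0],[0,0,0],[0,0,0],[0,0,0]],"delta_pos":[[0,0,0],[0,0,0],[0,0,0],[0,0,0],[0,0,0]],"gripper":[0.3,0.3,0.3,0.3,0.3]}'
python3 - <<'E'
from h import *
s=monitor.sense(); im=snap('wrist','w6'); snap('scene','s6'); plan((.3615,-.290,.097,52))
E
```

```text
clock: 24.0
tcp_pos: [0.3623, -0.29, 0.1479]
tool_rot: [-3.141, 0.001, 0.912]
wrist_force: [0.1, 0.1, -3.0]
finger_gap: 0.548
finger_force: 41.6
clock: 24.5
tcp_pos: [0.3643, -0.288, 0.1483]
tool_rot: [-3.141, -0.0, 0.917]
wrist_force: [-0.2, 0.5, -2.2]
finger_gap: 0.549
finger_force: 41.6
at [ 0.3642 -0.2881  0.1483] yaw 52.5 t 24.6 q [-0.11  0.29  0.83  2.14 -0.29  0.82  0.24] F [-0.8 -0.6 -2.6] gap 0.55
[0.3615, -0.29, 0.097, 52] d [-0.0032 -0.001   0.0513] |0.051| w [-0.   -0.01  0.52]
```

View pics/w6.png

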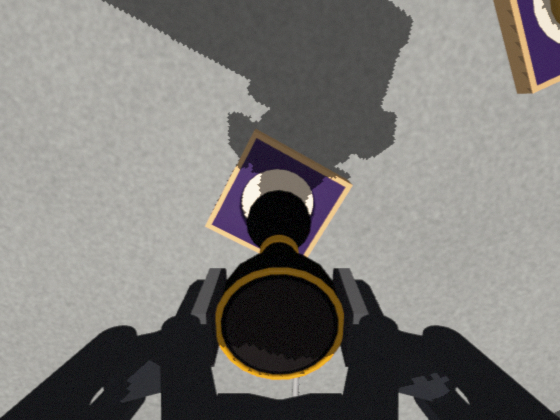

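Wrist view: the vase hangs upright with its foot at (279,222). The box corners are at (257,132), (350,184) and (207,225).

Run:
```python
from h import *
s=monitor.sense(); z=s['tcp_pos'][2]-.089
f=watz(s,(279,222),z+.002); m=watz(s,(280,324),z+.12)
a,b=watz(s,(350,184),.018),watz(s,(207,225),.018); print(f,m,'box',(a+b)/2,np.linalg.norm(a-b),'edges',watz(s,(240,205),.008),watz(s,(314,205),.008),watz(s,(277,170),.008))
d=(a+b)[:2]/2-f[:2]; print(R.from_euler('xyz',s['tool_rot']).inv().apply([d[0],d[1],0]))
```

```text
[ 0.36410796 -0.28820986  0.06128205] [ 0.3653057  -0.28717132  0.17928205] box [ 0.36254231 -0.28784571  0.018     ] 0.12070809343308912 edges [ 0.33588681 -0.27133294  0.008     ] [ 0.38512022 -0.30907187  0.008     ] [ 0.37859298 -0.26667773  0.008     ]
[-6.63809606e-04 -1.46397214e-03 -8.93873135e-08]
```

```bash
python3 -m pendant '{"angular":[[0,0,0],[0,0,0],[0,0,0],[0,0,0],[0,0,0]],"delta_pos":[[-0.002,-0.001,0.003],[-0.003,-0.001,0.01],[-0.003,-0.001,0.02],[-0.003,-0.001,0.03],[-0.003,-0.001,0.036]],"gripper":[0.3,0.3,0.3,0.3,0.3]}'
python3 -m pendant '{"angular":[[0,0,0],[0,0,0],[0,0,0],[0,0,0],[0,0,0]],"delta_pos":[[0,0,0.004],[0,0,0.007],[0,0,0.009],[0,0,0.01],[0,0,0.011]],"gripper":[0.3,0.3,0.3,0.3,0.3]}'
python3 -m pendant '{"angular":[[0,0,0],[0,0,0],[0,0,0],[0,0,0],[0,0,0]],"delta_pos":[[0,0,0.001],[0,0,0.002],[0,0,0.003],[0,0,0.004],[0,0,0.0045]],"gripper":[0.3,0.3,0.3,0.3,0.3]}'
```

```text
clock: 25.1
tcp_pos: [0.3608, -0.2897, 0.1109]
tool_rot: [-3.14, 0.0, 0.916]
wrist_force: [-0.8, -0.3, -2.7]
finger_gap: 0.552
finger_force: 41.5
clock: 25.6
tcp_pos: [0.3616, -0.2903, 0.1014]
tool_rot: [3.141, -0.0, 0.916]
wrist_force: [-0.5, 0.9, -2.6]
finger_gap: 0.549
finger_force: 41.5
clock: 26.1
tcp_pos: [0.3615, -0.2902, 0.097]
tool_rot: [-3.141, -0.0, 0.916]
wrist_force: [-2.3, 1.2, 6.2]
finger_gap: 0.548
finger_force: 42.2
```

```bash
python3 -m pendant '{"angular":[[0,0,0],[0,0,0],[0,0,0],[0,0,0],[0,0,0]],"delta_pos":[[0,0,0],[0,0,0],[0,0,0],[0,0,0],[0,0,0]],"gripper":[0.62,0.72,0.85,1,1]}'
python3 -m pendant '{"angular":[[0,0,0],[0,0,0],[0,0,0],[0,0,0],[0,0,0]],"delta_pos":[[0,0,-0.015],[0,0,-0.045],[0,0,-0.08],[0,0,-0.12],[0,0,-0.15]],"gripper":[1,1,1,1,1]}'
python3 - <<'E'
from h import *
plan((.53,-.195,.255,47),(.676,-.115,.255,41.5))
E
```

```text
clock: 26.6
tcp_pos: [0.3614, -0.2902, 0.0968]
tool_rot: [3.142, -0.0, 0.916]
wrist_force: [-0.1, -0.4, -0.1]
finger_gap: 1.001
finger_force: 0.0
clock: 27.1
tcp_pos: [0.3615, -0.2907, 0.2488]
tool_rot: [3.14, -0.001, 0.915]
wrist_force: [1.7, 0.9, 0.4]
finger_gap: 0.999
finger_force: 0.0
at [ 0.3615 -0.2907  0.2488] yaw 52.4 t 27.1 q [-0.24  0.12  0.92  2.03 -0.11  1.04  0.07] F [1.7 0.9 0.4] gap 1.00
[0.53, -0.195, 0.255, 47] d [ 0.1786  0.0752 -0.006 ] |0.194| w [ 0.09 -0.03  5.44]
[0.676, -0.115, 0.255, 41.5] d [0.1581 0.0522 0.    ] |0.166| w [-0.  -0.   5.5]
```

```bash
python3 -m pendant '{"angular":[[0,0,1],[0,0,2],[0,0,3],[0,0,4],[0,0,5]],"delta_pos":[[0.03,0.012,-0.005],[0.065,0.027,-0.005],[0.105,0.044,-0.005],[0.14,0.059,-0.006],[0.178,0.075,-0.006]],"gripper":[1,1,1,1,1]}'
python3 -m pendant '{"angular":[[0,0,1],[0,0,3],[0,0,5],[0,0,6],[0,0,6]],"delta_pos":[[0.04,0.013,0],[0.08,0.026,0],[0.12,0.039,0],[0.145,0.048,0],[0.158,0.052,0]],"gripper":[1,1,1,1,1]}'
python3 -m pendant '{"angular":[[0,0,0],[0,0,0],[0,0,0],[0,0,0],[0,0,0]],"delta_pos":[[0,0,0],[0,0,0],[0,0,0],[0,0,0],[0,0,0]],"gripper":[1,1,1,1,1]}'
python3 - <<'E'
from h import *
s=monitor.sense(); im=snap('wrist','w7'); plan((.676,-.115,.08,41.5))
c=np.zeros((600,800,3),np.uint8); b=cv2.resize(im[60:300,170:390],None,fx=2.5,fy=2.5,interpolation=cv2.INTER_CUBIC); c[:600,:550]=b
a=camera('scene')[120:240,150:250]; c[:300,550:]=cv2.resize(a,(250,300),interpolation=cv2.INTER_CUBIC); cv2.imwrite('pics/m7.png',c)
E
```

```text
clock: 27.6
tcp_pos: [0.5304, -0.1939, 0.2528]
tool_rot: [-3.142, -0.0, 0.828]
wrist_force: [-0.2, -0.7, 1.2]
finger_gap: 1.0
finger_force: 0.0
clock: 28.1
tcp_pos: [0.6763, -0.1108, 0.2516]
tool_rot: [-3.141, 0.001, 0.728]
wrist_force: [-0.2, -0.8, -0.6]
finger_gap: 1.001
finger_force: 0.0
clock: 28.6
tcp_pos: [0.6738, -0.1142, 0.2533]
tool_rot: [-3.142, -0.001, 0.723]
wrist_force: [-0.3, -0.1, -0.1]
finger_gap: 0.999
finger_force: 0.0
at [ 0.674  -0.1139  0.2532] yaw 41.4 t 28.6 q [-0.39  0.56  0.78  1.52 -0.4   1.23 -0.41] F [-0.3  0.2  0.2] gap 1.00
[0.676, -0.115, 0.08, 41.5] d [0.0007 0.0022 0.1732] |0.173| w [-0.   -0.03 -0.08]
```

View pics/m7.png

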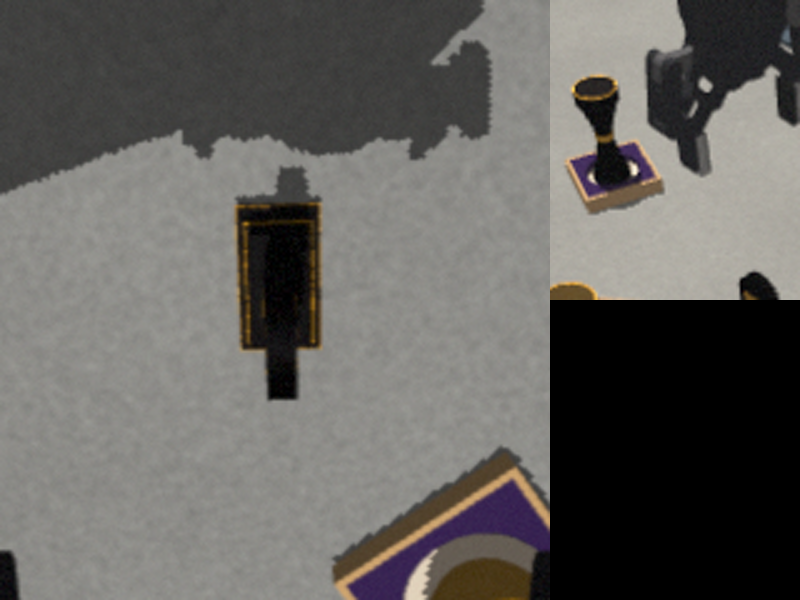

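Crop: the vase stands upright in its recess. The tablet is aligned with the tool, foot spanning (236,205) to (320,348), plate end at (282,398).

Run:
```python
from h import *
s=monitor.sense(); f=lambda u:((u[0]+.5)/2.5-.5+170,(u[1]+.5)/2.5-.5+60)
X=np.array([watz(s,f(u),.006) for u in [(236,205),(320,205),(320,348),(242,348)]]); print(X.round(4),X.mean(0).round(4))
for i in range(4):
    v=X[(i+1)%4]-X[i]; print(np.hypot(*v[:2]).round(4),(np.degrees(np.arctan2(v[1],v[0]))%90).round(1))
p=watz(s,f((282,398)),.11); print('plate near end',p, 'centre',p[:2]+.021*np.array([np.cos(s['tool_rot'][2]),np.sin(s['tool_rot'][2])]))
c=X.mean(0); plan((c[0],c[1],.07,41.5))
```

```text
[[ 0.6902 -0.0775  0.006 ]
 [ 0.7145 -0.1049  0.006 ]
 [ 0.6667 -0.1486  0.006 ]
 [ 0.643  -0.1218  0.006 ]] [ 0.6786 -0.1132  0.006 ]
0.0366 41.5
0.0648 42.4
0.0358 41.5
0.0648 43.1
plate near end [ 0.66306418 -0.12711703  0.11      ] centre [ 0.67880606 -0.11321763]
at [ 0.6741 -0.1137  0.2531] yaw 41.4 t 28.7 q [-0.39  0.56  0.78  1.52 -0.4   1.23 -0.41] F [ 0.5  0.8 -0.2] gap 1.00
[np.float64(0.6785895433963534), np.float64(-0.11318337562663243), 0.07, 41.5] d [0.0036 0.0026 0.1831] |0.183| w [-0.01 -0.03 -0.06]
```

```bash
python3 -m pendant '{"angular":[[0,0,-0.6],[0,0,-0.6],[0,0,-0.6],[0,0,-0.6],[0,0,-0.6]],"delta_pos":[[0.002,0.001,0.015],[0.0036,0.0026,0.04],[0.0036,0.0026,0.075],[0.0036,0.0026,0.105],[0.0036,0.0026,0.13]],"gripper":[1,1,1,1,1]}' 40
python3 -m pendant '{"angular":[[0,0,0],[0,0,0],[0,0,0],[0,0,0],[0,0,0]],"delta_pos":[[0,0,0.02],[0,0,0.035],[0,0,0.045],[0,0,0.049],[0,0,0.049]],"gripper":[1,1,1,1,1]}'
python3 -m pendant '{"angular":[[0,0,0],[0,0,0],[0,0,0],[0,0,0],[0,0,0]],"delta_pos":[[0,0,0],[0,0,0],[0,0,0],[0,0,0],[0,0,0]],"gripper":[0.7,0.5,0.3,0.2,0.1]}' 40
python3 -m pendant '{"angular":[[0,0,0],[0,0,0],[0,0,0],[0,0,0],[0,0,0]],"delta_pos":[[0,0,0],[0,0,0],[0,0,0],[0,0,0],[0,0,0]],"gripper":[0,0,0,0,0]}' 40
python3 - <<'E'
from h import *
plan((.679,-.113,.134),(.56,-.0,.134,62),(.446,.104,.134,82))
E
```

```text
clock: 29.2
tcp_pos: [0.6778, -0.1123, 0.1195]
tool_rot: [-3.139, 0.002, 0.735]
wrist_force: [0.2, -0.5, -0.1]
finger_gap: 0.996
finger_force: 0.0
clock: 29.7
tcp_pos: [0.6789, -0.113, 0.0736]
tool_rot: [-3.142, 0.0, 0.734]
wrist_force: [-0.1, -0.1, 0.9]
finger_gap: 1.001
finger_force: 0.0
clock: 30.2
tcp_pos: [0.6789, -0.1129, 0.074]
tool_rot: [3.142, -0.0, 0.734]
wrist_force: [0.0, 0.8, -0.5]
finger_gap: 0.144
finger_force: 0.0
clock: 30.7
tcp_pos: [0.679, -0.1129, 0.074]
tool_rot: [3.141, -0.0, 0.734]
wrist_force: [-0.3, 0.4, 3.4]
finger_gap: 0.111
finger_force: 41.5
at [ 0.679  -0.1129  0.074 ] yaw 42.1 t 30.7 q [-0.33  0.73  0.66  1.66 -0.54  0.94 -0.3 ] F [-0.3  0.4  3.4] gap 0.11
[0.679, -0.113, 0.134] d [-0.0001  0.0001 -0.06  ] |0.060| w [ 0.01 -0.03 -0.  ]
[0.56, -0.0, 0.134, 62] d [-0.0126 -0.1636 -0.    ] |0.164| w [ -0.     0.   -19.92]
[0.446, 0.104, 0.134, 82] d [ 0.0383 -0.1495 -0.    ] |0.154| w [  0.   0. -20.]
```

```bash
python3 -m pendant '{"angular":[[0,0,0],[0,0,0],[0,0,0],[0,0,0],[0,0,0]],"delta_pos":[[0,0,-0.006],[0,0,-0.018],[0,0,-0.033],[0,0,-0.048],[0,0,-0.06]],"gripper":[0,0,0,0,0]}'
python3 -m pendant '{"angular":[[0,0,-2],[0,0,-6],[0,0,-11],[0,0,-15.5],[0,0,-20]],"delta_pos":[[-0.001,-0.015,0],[-0.004,-0.05,0],[-0.007,-0.09,0],[-0.01,-0.13,0],[-0.0126,-0.1636,0]],"gripper":[0,0,0,0,0]}'
python3 -m pendant '{"angular":[[0,0,-5],[0,0,-10],[0,0,-14],[0,0,-17],[0,0,-19]],"delta_pos":[[0.01,-0.04,0],[0.02,-0.08,0],[0.029,-0.115,0],[0.035,-0.138,0],[0.0383,-0.1495,0]],"gripper":[0,0,0,0,0]}'
python3 -m pendant '{"angular":[[0,0,0],[0,0,0],[0,0,0],[0,0,0],[0,0,0]],"delta_pos":[[0,0,0],[0,0,0],[0,0,0],[0,0,0],[0,0,0]],"gripper":[0,0,0,0,0]}'
python3 - <<'E'
from h import *
s=monitor.sense(); im=snap('wrist','w8'); plan((.4452,.1042,.082,81))
E
```

```text
clock: 31.2
tcp_pos: [0.6794, -0.1133, 0.136]
tool_rot: [3.14, -0.001, 0.734]
wrist_force: [0.4, 0.1, -2.5]
finger_gap: 0.111
finger_force: 40.8
clock: 31.7
tcp_pos: [0.5584, 0.0014, 0.1345]
tool_rot: [-3.141, -0.001, 1.087]
wrist_force: [0.4, 1.1, -1.6]
finger_gap: 0.114
finger_force: 40.7
clock: 32.2
tcp_pos: [0.4443, 0.1054, 0.1345]
tool_rot: [-3.141, -0.002, 1.419]
wrist_force: [0.2, -0.2, -2.3]
finger_gap: 0.113
finger_force: 40.7
clock: 32.7
tcp_pos: [0.4462, 0.1032, 0.1337]
tool_rot: [3.141, 0.0, 1.413]
wrist_force: [-0.3, 0.1, -2.8]
finger_gap: 0.114
finger_force: 40.7
at [0.4461 0.1033 0.1337] yaw 81.0 t 32.8 q [-0.83  0.27  0.61  2.16 -0.22  0.77 -0.24] F [ 0.7 -0.1 -2.3] gap 0.11
[0.4452, 0.1042, 0.082, 81] d [ 0.0008 -0.001   0.0517] |0.052| w [ 0.    0.02 -0.  ]
```

View pics/w8.png

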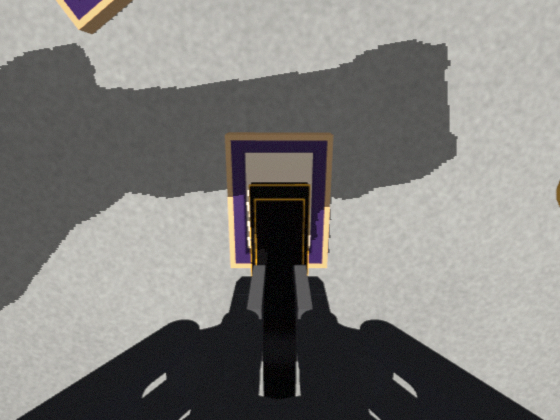

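Wrist view: tablet foot far edge is (249,184)–(310,184). The box corners are (226,135), (332,135), (327,268) and (232,268), aligned with it.

Run:
```python
from h import *
s=monitor.sense(); z=s['tcp_pos'][2]-.074
X=np.array([watz(s,u,.018) for u in [(226,135),(332,135),(327,268),(232,268)]]); bx=X.mean(0)
a,b=watz(s,(249,184),z+.005),watz(s,(310,184),z+.005); t=R.from_euler('xyz',s['tool_rot'])
f=(a+b)/2-.032*t.apply([1,0,0]); print(bx,f,np.linalg.norm(a-b),np.linalg.norm(X[1]-X[0]),np.linalg.norm(X[2]-X[1]))
d=bx-f; d[2]=0; print(t.inv().apply(d))
```

```text
[0.44739724 0.1058485  0.018     ] [0.44683611 0.10198017 0.06471032] 0.03754544199809378 0.07622392438002179 0.10610342922127612
[ 3.90848202e-03 -5.10466381e-05 -1.54845327e-06]
```

Shift +2.5 mm along tool x, then lower from 0.1337 to about 0.082.

```bash
python3 -m pendant '{"angular":[[0,0,0],[0,0,0],[0,0,0],[0,0,0],[0,0,0]],"delta_pos":[[0.002,-0.0003,0.003],[0.0025,-0.0003,0.01],[0.0025,-0.0003,0.02],[0.0025,-0.0003,0.03],[0.0025,-0.0003,0.036]],"gripper":[0,0,0,0,0]}'
python3 -m pendant '{"angular":[[0,0,0],[0,0,0],[0,0,0],[0,0,0],[0,0,0]],"delta_pos":[[0,0,0.004],[0,0,0.007],[0,0,0.009],[0,0,0.01],[0,0,0.011]],"gripper":[0,0,0,0,0]}'
python3 -m pendant '{"angular":[[0,0,0],[0,0,0],[0,0,0],[0,0,0],[0,0,0]],"delta_pos":[[0,0,0.001],[0,0,0.002],[0,0,0.003],[0,0,0.004],[0,0,0.005]],"gripper":[0,0,0,0,0]}'
```

```text
clock: 33.25
tcp_pos: [0.445, 0.1062, 0.0964]
tool_rot: [-3.14, 0.001, 1.415]
wrist_force: [0.4, -0.7, -2.1]
finger_gap: 0.113
finger_force: 40.7
clock: 33.75
tcp_pos: [0.446, 0.1065, 0.0869]
tool_rot: [3.141, -0.0, 1.415]
wrist_force: [0.1, 0.9, -3.1]
finger_gap: 0.114
finger_force: 40.7
clock: 34.25
tcp_pos: [0.4459, 0.1065, 0.0819]
tool_rot: [-3.142, -0.0, 1.415]
wrist_force: [-1.6, -0.7, 12.0]
finger_gap: 0.107
finger_force: 42.7
```

Contact at the expected height. Release, rise, and take the final look.

```bash
python3 -m pendant '{"angular":[[0,0,0],[0,0,0],[0,0,0],[0,0,0],[0,0,0]],"delta_pos":[[0,0,0],[0,0,0],[0,0,0],[0,0,0],[0,0,0]],"gripper":[0.2,0.3,0.5,0.8,1]}'
python3 -m pendant '{"angular":[[0,0,0],[0,0,0],[0,0,0],[0,0,0],[0,0,0]],"delta_pos":[[0,0,0],[0,0,-0.02],[0,0,-0.06],[0,0,-0.11],[0,0,-0.16]],"gripper":[1,1,1,1,1]}'
python3 -m pendant '{"angular":[[0,0,0],[0,0,0],[0,0,0],[0,0,0],[0,0,0]],"delta_pos":[[0,0,-0.03],[0,0,-0.06],[0,0,-0.1],[0,0,-0.13],[0,0,-0.15]],"gripper":[1,1,1,1,1]}'
python3 - <<'E'
from h import *
im=camera('scene'); cv2.imwrite('pics/fin.png',cv2.resize(im[110:310,70:470],None,fx=2,fy=2,interpolation=cv2.INTER_CUBIC))
E
```

```text
clock: 34.75
tcp_pos: [0.4459, 0.1064, 0.0818]
tool_rot: [3.141, -0.0, 1.415]
wrist_force: [0.1, -0.6, -0.2]
finger_gap: 0.799
finger_force: 0.0
clock: 35.25
tcp_pos: [0.4453, 0.1059, 0.2432]
tool_rot: [-3.141, 0.001, 1.414]
wrist_force: [0.8, 1.6, 0.5]
finger_gap: 1.001
finger_force: 0.0
clock: 35.75
tcp_pos: [0.4463, 0.1063, 0.3942]
tool_rot: [3.139, -0.003, 1.415]
wrist_force: [0.7, 0.3, -0.3]
finger_gap: 0.993
finger_force: 0.0
```

View pics/fin.png

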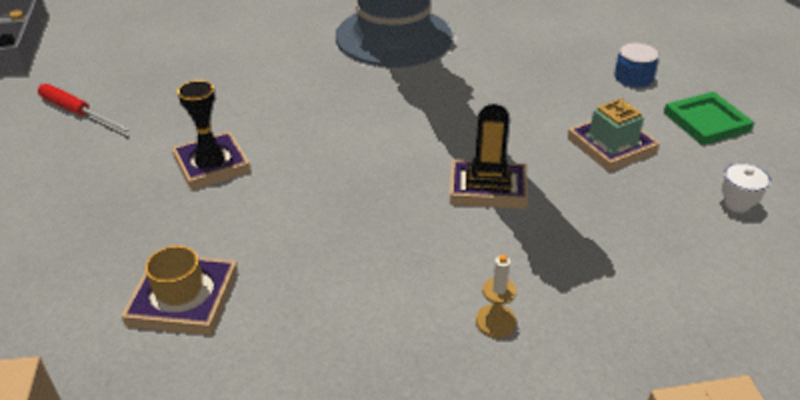

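The final view shows all four upright in their recesses: bell (175,275), vase (205,150), tablet (490,170), burner (615,130). The candle stand and teacup are untouched.

```bash
python3 -c "
from h import *
print(finish_job())"
```

```text
the job is handed in; nothing more can be done
None
```

The bell, burner, vase and tablet were lowered in that order and stand upright in their matching recesses, and the job is handed in at about 36 s; the final picture shows the candle stand and teacup still standing where they were.

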